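# Set up the folding panel stand and lock it with its T-bolt

## Robot

A 6-joint arm with a two-finger parallel gripper is mounted at the origin on the work surface. World frame = base frame: x ahead of the robot, y to its left, z up, the work surface at z = 0. Lengths are in m, angles in degrees, forces in N, time in s.
With the tool pointing down it reaches from about 0.375 to 0.9 m from the base axis. Payload 3.1 kg.
Tool frame: the origin (TCP) lies at the very end of the fingers, on their centre line; the grasp point (between the pads) lies 19 mm behind it; z points along the fingers, y is the line along which they close (so a half turn about z gives the same grasp; the last joint's range is limited). The gripper opens to 87 mm and grips with 3 to 60 N. Pads are 19 mm wide; open, the fingers measure 117 mm over their backs; the gripper's body (75 mm by 190 mm) begins 51 mm behind the grasp point.
Start: joints at [66.205, 30.224, 82.088, -0, 67.689, -10.227], TCP at [0.147, 0.608, 0.223] pointing down, gripper open.
Joint ranges: [-176.69, 176.69], [-43.24, 126.21], [12.49, 139.97], [-82, 262], [0, 151.66], [-163.58, 163.58]. Speed limits (degrees/s): [159.86, 159.86, 180, 180, 180, 180].

## Interface

Orientations are given as a 3x3 rotation matrix whose columns are the frame's x, y, z axes.
In Python, from rig import bot, imaging gives the robot as it stands.
- The arm moves only by the tool drive_tool, never from a script. Its argument "deltas" is text: rows parted by semicolons, each of 5 numbers parted by spaces: the finger opening in mm, from 0 to 87, then the shift along the world's x, y, z in mm, then the turn about the world's z in rad. In form: jaw dx dy dz twist; .... A call has 1 to 12 rows; each row is the pose to reach, as a shift and turn from the pose commanded when the call began; what a row does not reach only later rows make up. A row lasts 1/10 s, in which the tool goes at most 50 mm and 8.59 degrees, less where a joint would pass 70% of its speed; a pose out of reach is approached as far as the arm can. A call with a gripper value outside its range is refused whole. The fingers move at their own pace and stop on an object; the grip force is fixed at half the most. Time passes only in rows, so rows that repeat a pose let the fingers close. It gives the time, the measured TCP pose, the force, the opening and the grip force at its end, in the units of the state.
- bot.read_state(): the state, without advancing time (a new reading comes with each control period).
- imaging.capture(name): name is "side" or "top" or "wrist"; returns the picture (400x640x3 uint8, red, green, blue); there is no depth.
- imaging.camera_model(name): a dict with "fx", "fy", "cx", "cy" (pixels), "dist" ([k1, k2, p1, p2, k3] as OpenCV has them; the pictures are not rectified), "T" (4x4, takes a point from camera to world coordinates). Camera axes: x right, y down, z forward; pixel columns grow to the right and rows downward; lengths in m; the calibration is good to about 2 mm. A picture is of the moment at which its call begins: read the wrist's pose just before it. camera_model takes no time and is no camera call; for the wrist camera it gives the pose at the moment of the call.
- bot.hand_in(): hands the job in; it is judged then, once.
The state is a dict: "time_s": time; "joint_positions": joint angles; "qvel": joint speeds; "tau": joint torques, N m; "position": TCP position; "tcp_rot": TCP orientation; "force": force on the tool from outside, world axes, zero at the start; "moment": the same for the moment, N m; "opening": opening from 0.0 (shut) to 1.0 (fully open); "grasp_force": force on a finger pad.
Only numpy, scipy, OpenCV 4.12 (cv2) and the standard library are available. Lean on these libraries where they do the work, as an engineer would, in place of code of your own. Each camera call takes 0.05 s, during which the arm holds its last target. There are 200 camera calls.

## Task

Set up the folding panel stand for the next dash panel: first swing its yellow stay bar up and over past upright so that it leans on its stop by itself. Then take the orange-handled T-bolt from its black holder, pass its head lengthwise down through the slot in the stand's silver anchor plate until its collar sits on the plate, turn it a quarter turn so that the head is locked crosswise under the plate, and let go. Leave the gauge, the jar and the bezel ring where they are.

Things in the scene. Friction and masses are not known exactly. Their poses are not given: they have to be found in the camera images.
- stand: Grey stand, bolted down: 130 mm along its y; along its x from -60 to +130 mm of its origin; top 40 mm above the bench. Origin: on the bench under the middle of the anchor plate's travel, z up. Two hinge ears at x = 87 to 113, y = -27 to 27 mm reach 96 mm above the bench. Under the plate an open space, 60 by 70 mm and 36 mm deep, lets the T-head turn either way.
- plate_mid (a point): Point on the stand, 52 mm above its origin: middle of the silver anchor plate's travel, at its top face. Plate 56 (stand's x) by 96 (y) by 12 mm thick. In its centre a slot, 36 mm along stand x, 11 mm along y, 1 mm chamfer. The plate sits up to 10 mm to either side along stand y (x exact), stiff, about 8 N; this shift is not reported: see or feel it.
- stay (a joint): Yellow stay bar, 145 long, 24 wide (stand's y), 8 mm thick, 160 g, on a light hinge along stand y. In rad: 0 = folded level over the slot, pointing to stand -x, centre line 84 mm above the bench; grows as the free end rises and swings over to stand +x; 1.57 upright; 1.85 on its stop. Let go before upright it falls back to 0, past it it falls on to the stop.
- stay_grip (a point): Point on the stay bar's centre line, 130 mm from the hinge, 15 mm from the free end (black sleeve, 24 mm wide): pinch the bar here by its two sides. Folded, it is 32 mm above the anchor plate's top.
- stay_hinge (a point): Point on the stay bar's hinge axis (along stand y): on the stand at x = +100, y = 0 mm, 84 mm above the bench.
- holder: Black plastic holder block, fixed, 90 mm (its x) by 70 mm (its y) by 40 mm high, with a pocket 44 mm (x) by 20 mm (y) straight through its middle, in which the T-bolt hangs upright by its collar. Origin: middle of its underside, on the bench.
- tbolt: Loose upright steel T-bolt, about 75 g, 71 mm tall. Origin: middle of the T-head's underside, z up. Head 32 (its x) by 8 (y) mm, z = 0 to 6; shank 7 mm thick; collar 30 mm across, z = 24 to 29; handle above. In the holder its origin is 16 mm above the bench; seated, collar on the anchor plate, 28 mm, the head's top then 6 mm below the plate's underside.
- bolt_handle (a point): Point in the T-bolt's orange flat handle, 52 mm above the bolt's origin. Handle z = 29 to 71 mm of the bolt, 30 mm long along the same x as the head, 12 mm thick along y: pinch it by its flat sides.
- gauge: Bystander: loose black round gauge, 76 mm across, 55 mm tall, white face up. Origin: middle of its underside.
- jar: Bystander: loose amber glass jar with black cap, 64 mm across, 85 mm tall. Origin: middle of its underside.
- bezel: Bystander: loose aluminium bezel ring, 84 mm across, 14 mm tall, lying flat. Origin: middle of its underside.

How it is judged (in metres and radians):
On the way, in this order (a step that is already met when the one before it is completed fails the run):
1. the stay bar is swung past upright, on its stop (value of joint stay above 1.7 rad), for 0.2 s.
2. the T-head has passed lengthwise through the slot (z of tbolt in the frame of stand below 0.034 m and angle between the x axis of tbolt and the x axis of stand, either way round below 0.4 rad and horizontal distance between tbolt and stand below 0.035 m and angle between tbolt's own z axis and vertical below 0.15 rad), for 0.1 s.
At the end, for the whole second after the job is handed in: Stay bar past upright (joint above 1.7 rad); T-bolt within 35 mm of the stand's origin seen from above, upright within 0.15 rad, origin 20 to 31 mm above the stand's underside (collar within 3 mm of the plate), head at least 1.27 rad off the slot's direction, at rest (value of joint stay above 1.7 rad and z of tbolt in the frame of stand between 0.02 and 0.031 m and angle between the x axis of tbolt and the x axis of stand, either way round above 1.27 rad and horizontal distance between tbolt and stand below 0.035 m and angle between tbolt's own z axis and vertical below 0.15 rad and linear speed of tbolt below 0.02 m/s and angular speed of tbolt below 0.2 rad/s); the robot touches nothing.
It fails at once if the gauge is moved by more than 20 mm (distance of gauge from where it was at the start of the episode above 0.02 m).
It fails at once if the jar is moved by more than 20 mm (distance of jar from where it was at the start of the episode above 0.02 m).
It fails at once if the bezel ring is moved by more than 20 mm (distance of bezel from where it was at the start of the episode above 0.02 m).
It also fails if it takes over 64 s, if anything falls off the work surface, if the arm or the gripper's body presses on something with over 40 N, if the wrist force passes 120 N, or if a joint passes its speed limit or range.

## Working session

There is one attempt and no reset: what is moved stays moved. The work goes in short steps, Python scripts to look and compute and a tool call to move; the robot and the scene stay as the last step left them, time stands still between calls to the robot, and variables do not carry over. Pictures are saved under pics/ and viewed, at most 10 in all, crops included, and the job is handed in when it is done.

Besides the shell and the picture viewer there is one more tool, called after "Call:" as name(argument=value, ...), one argument or row to a line, values as JSON. drive_tool: Moves the arm, as the interface text tells. Its arguments: {"type":"object","properties":{"deltas":{"type":"string"}},"required":["deltas"]}

```bash
mkdir -p pics; python3 - <<'E'
from rig import bot, imaging
import cv2, numpy as np
s=bot.read_state(); print(s["time_s"],s["position"],s["tcp_rot"],s["opening"])
for n in("top","side"):
    im=imaging.capture(n); cv2.imwrite(f"pics/{n}0.png",im[:,:,::-1]); m=imaging.camera_model(n); print(n,m)
E
```

```text
0.0 [0.14630117 0.60688606 0.22157475] [[-9.72106304e-01  2.34539207e-01 -8.33768399e-04]
 [ 2.34540433e-01  9.72104351e-01 -1.97892073e-03]
 [ 3.46375389e-04 -2.11927372e-03 -9.99997694e-01]] 0.9993784574018117
top {'fx': 361.823465659864, 'fy': 361.823465659864, 'cx': 319.9730880279061, 'cy': 200.87313321025957, 'dist': array([0.02882994, 0.        , 0.        , 0.        , 0.        ]), 'T': array([[-0.00464514, -0.99323512,  0.11602764,  0.52442371],
       [-0.99992761,  0.00590138,  0.01048597, -0.01153888],
       [-0.01109976, -0.11597053, -0.99319063,  0.95402534],
       [ 0.        ,  0.        ,  0.        ,  1.        ]])}
side {'fx': 368.17443293767303, 'fy': 368.17443293767303, 'cx': 315.63473701296505, 'cy': 200.0258339952661, 'dist': array([-0.03341654,  0.        ,  0.        ,  0.        ,  0.        ]), 'T': array([[-0.99890378, -0.03028918,  0.03569047,  0.58736735],
       [-0.04675516,  0.6084425 , -0.79221946,  0.83982238],
       [ 0.00228008, -0.79301973, -0.60919169,  0.69701236],
       [ 0.        ,  0.        ,  0.        ,  1.        ]])}
```

View pics/top0.png

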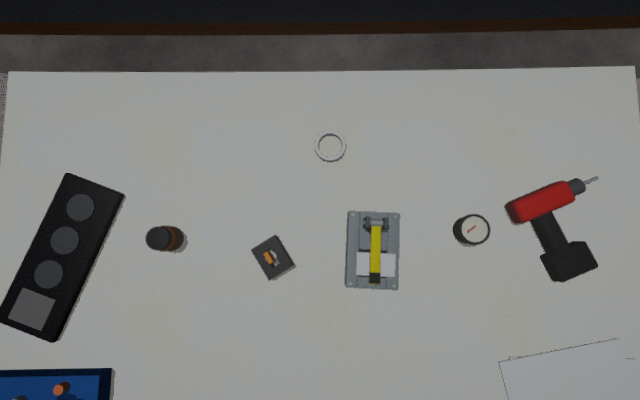

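View pics/side0.png

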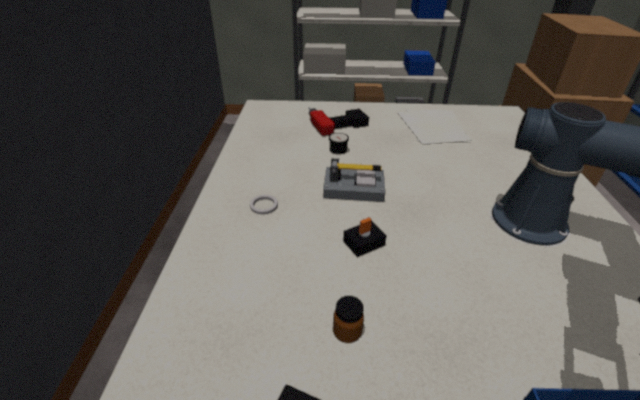

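The top view shows the stand around (373,250) with the yellow bar folded and pointing down-image (world -x). The holder and orange handle are at (270,257), turned about 30°. The jar is at (165,238), the gauge at (471,229) and the bezel at (330,147). The side view confirms the layout.

```bash
cat > h.py <<'E'
from rig import bot, imaging
import cv2, numpy as np
def onplane(m,uv,z):
    K=np.array([[m["fx"],0,m["cx"]],[0,m["fy"],m["cy"]],[0,0,1]])
    p=cv2.undistortPoints(np.float64(uv).reshape(-1,1,2),K,np.array(m["dist"])).reshape(-1,2)
    d=np.c_[p,np.ones(len(p))]@m["T"][:3,:3].T; o=m["T"][:3,3]
    return (o+d*((z-o[2])/d[:,2])[:,None])[:,:2]
def mask(im,lo,hi):
    return cv2.inRange(cv2.cvtColor(im,cv2.COLOR_RGB2HSV),np.array(lo),np.array(hi))
def biggest(mk):
    c,_=cv2.findContours(mk,cv2.RETR_EXTERNAL,cv2.CHAIN_APPROX_NONE)
    return max(c,key=cv2.contourArea) if c else None
def rect(m,c,z):
    P=onplane(m,c.reshape(-1,2),z)
    (cx,cy),(w,h),a=cv2.minAreaRect((P*1000).astype(np.float32))
    return np.round([cx,cy,w,h,a],1)
E
python3 - <<'E'
from h import *
im=cv2.imread("pics/top0.png")[:,:,::-1].copy(); m=imaging.camera_model("top")
print("yellow",rect(m,biggest(mask(im,(22,120,80),(35,255,255))),.088))
o=mask(im,(5,130,80),(20,255,255)); o[:, :230]=0;o[:,320:]=0
print("orange",rect(m,biggest(o),.087))
print("stand corners",onplane(m,[(347,211),(400,213),(398,290),(346,288)],.04).round(3))
g=cv2.inRange(im.max(2),0,75); g[:,:230]=0;g[:,310:]=0;g[:220]=0;g[300:]=0
print("holder",rect(m,biggest(g),.04))
print("jar,gauge,bezel",onplane(m,[(157,238)],.085),onplane(m,[(474,229)],.055),onplane(m,[(330,147)],.014))
E
```

```text
yellow [ 510.6 -132.4   24.2  109.2   86.3]
orange [491.8 121.9  30.9  13.4  32.8]
stand corners [[ 0.605 -0.07 ]
 [ 0.599 -0.204]
 [ 0.409 -0.193]
 [ 0.414 -0.065]]
holder [491.2 117.5  88.3  72.7  31.9]
jar,gauge,bezel [[0.53902846 0.38711184]] [[ 0.55769359 -0.37982663]] [[ 0.77832895 -0.02895199]]
```

Call:
drive_tool(
  deltas="87 80 -140 30 0.18; 87 274 -487 30 0.18; 87 274 -487 30 0.18; 87 274 -487 30 0.18; 87 274 -487 30 0.18; 87 274 -487 30 0.18; 87 274 -487 30 0.18; 87 274 -487 30 0.18; 87 274 -487 30 0.18; 87 274 -487 30 0.18; 87 274 -487 30 0.18; 87 274 -487 30 0.18",
)

```text
time_s: 1.3
position: [0.4238, 0.1165, 0.2529]
tcp_rot: [[-0.998, 0.063, 0.003], [0.063, 0.998, -0.001], [-0.003, -0.001, -1.0]]
force: [0.3, 0.4, -0.1]
opening: 1.004
grasp_force: 0.0
```

```bash
python3 - <<'E'
from h import *
s=bot.read_state(); print(s["position"],s["tcp_rot"].round(3)); m=imaging.camera_model("wrist"); im=imaging.capture("wrist"); cv2.imwrite("pics/w1.png",im[:,:,::-1]); print(m["T"].round(3),m["fx"])
E
```

```text
[0.42375603 0.11651816 0.25289213] [[-0.998  0.063  0.003]
 [ 0.063  0.998 -0.001]
 [-0.003 -0.001 -1.   ]]
[[ 0.063  0.96   0.272  0.351]
 [ 0.998 -0.06  -0.019  0.121]
 [-0.002  0.272 -0.962  0.414]
 [ 0.     0.     0.     1.   ]] 342.32200962297054
```

View pics/w1.png

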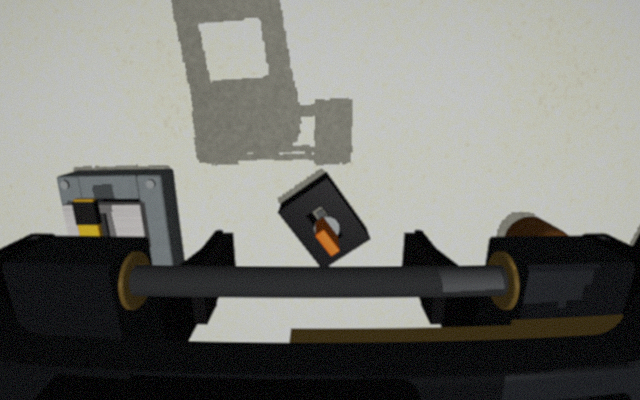

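The wrist view shows the holder at (324,220) with the orange handle at (325,238). The stand's sleeve end is at (88,213). I'll move over to the stand and look closer.

Call:
drive_tool(
  deltas="87 -14 -125 0 0; 87 -24 -246 0 0; 87 -24 -246 0 0; 87 -24 -246 0 0; 87 -24 -246 0 0; 87 -24 -246 0 0; 87 -24 -246 0 0; 87 -24 -246 0 0",
)

```text
time_s: 2.15
position: [0.396, -0.1233, 0.2522]
tcp_rot: [[-0.998, 0.055, -0.001], [0.055, 0.998, 0.002], [0.001, 0.002, -1.0]]
force: [0.4, 0.1, -0.5]
opening: 0.997
grasp_force: 0.0
```

```bash
python3 - <<'E'
from h import *
im=cv2.imread("pics/w1.png")[:,:,::-1].copy()
m=imaging.camera_model("wrist"); im=imaging.capture("wrist"); cv2.imwrite("pics/w2.png",im[:,:,::-1]); np.save("w2T.npy",m["T"])
print(bot.read_state()["position"], m["T"].round(3))
c=biggest(mask(im,(22,120,80),(35,255,255))); print(c.reshape(-1,2).min(0),c.reshape(-1,2).max(0), rect(m,c,.088))
E
```

```text
[ 0.39617543 -0.1232106   0.25226928] [[ 0.055  0.962  0.267  0.324]
 [ 0.998 -0.054 -0.014 -0.12 ]
 [ 0.001  0.268 -0.963  0.414]
 [ 0.     0.     0.     1.   ]]
[303 297] [325 329] [ 546.9 -136.4   24.5   41.2   86.9]
```

View pics/w2.png

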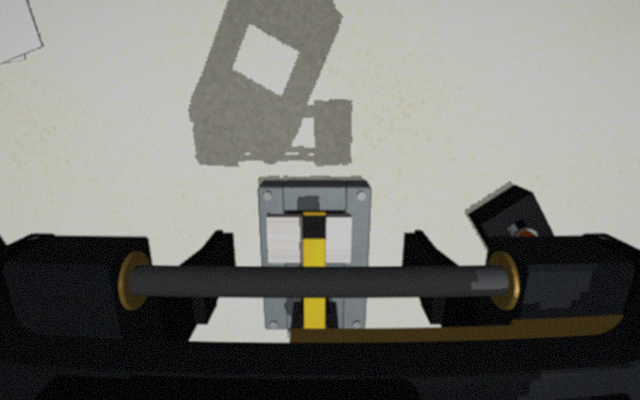

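The bar is centred at column 314, with its free end at row 211 and the sleeve/yellow edge at row 237. The plate's side edges are at columns 267 and 352, and the stand's -x corners at (259,181) and (370,181).

```bash
python3 - <<'E'
from h import *
m=imaging.camera_model("wrist"); m["T"]=np.load("w2T.npy"); im=cv2.imread("pics/w2.png")[:,:,::-1].copy()
P=lambda l,z:print(onplane(m,l,z).round(4).tolist())
print("bar end, edge L/R of yellow at row 250");P([(314,213),(303,250),(325,250)],.088)
print("stand side edges");P([(259,200),(370,200),(261,250),(367,250)],.04)
w=mask(im,(0,0,120),(179,40,255)); w[:205]=0;w[268:]=0;w[:,:263]=0;w[:,:][:,358:]=0
for r in(225,240,255):
    x=np.where(w[r]>0)[0];a,b=x[x<302].min(),x[x>326].max();print(r,a,b,onplane(m,[(a,r),(b+1,r)],.052).round(4).tolist())
x=np.where(w[:,285]>0)[0];print(x.min(),x.max());P([(285,x.min())],.052)
E
```

```text
bar end, edge L/R of yellow at row 250
[[0.4308, -0.1294], [0.4704, -0.1432], [0.4716, -0.1205]]
stand side edges
[[0.4275, -0.1925], [0.4345, -0.0663], [0.4892, -0.1966], [0.4963, -0.0707]]
225 263 357 [[0.4536, -0.1887], [0.4595, -0.082]]
240 263 357 [[0.4717, -0.1905], [0.4777, -0.0824]]
255 263 357 [[0.4903, -0.1925], [0.4964, -0.0828]]
205 263
[[0.4315, -0.162]]
```

Call:
drive_tool(
  deltas="87 50 -7 0 0; 60 50 -7 -50 0; 60 50 -7 -100 0; 60 50 -7 -140 0; 60 50 -7 -170 0; 60 50 -7 -187 0; 60 50 -7 -187 0; 10 50 -7 -187 0; 10 50 -7 -187 0; 10 50 -7 -187 0; 10 50 -7 -187 0; 10 50 -7 -187 0",
)

```text
time_s: 3.4
position: [0.4469, -0.1327, 0.0662]
tcp_rot: [[-0.998, 0.057, 0.001], [0.057, 0.998, -0.001], [-0.001, -0.001, -1.0]]
force: [-0.0, 1.5, 0.3]
opening: 0.327
grasp_force: 1.7
```

Call:
drive_tool(
  deltas="10 0 0 0 0; 10 0 0 0 0; 10 0 0 0 0; 10 1 0 13 0; 10 3 0 26 0; 10 6 0 38 0; 10 10 -1 51 0; 10 16 -1 62 0; 10 23 -1 73 0; 10 31 -2 84 0; 10 39 -3 93 0; 10 49 -3 102 0",
)

```text
time_s: 4.6
position: [0.4939, -0.1332, 0.1668]
tcp_rot: [[-0.998, 0.058, -0.004], [0.058, 0.998, 0.005], [0.004, 0.004, -1.0]]
force: [1.4, 3.1, -6.2]
opening: 0.266
grasp_force: 30.0
```

Call:
drive_tool(
  deltas="10 11 -1 7 0; 10 22 -1 14 0; 10 34 -2 19 0; 10 46 -3 23 0; 10 59 -4 26 0; 10 72 -5 28 0; 10 85 -6 28 0; 10 98 -6 27 0; 10 107 -7 25 0; 10 107 -7 25 0; 10 107 -7 25 0",
)

```text
time_s: 5.7
position: [0.601, -0.1391, 0.1913]
tcp_rot: [[-0.998, 0.057, -0.004], [0.057, 0.998, 0.006], [0.005, 0.006, -1.0]]
force: [-0.1, 7.1, -0.9]
opening: 0.27
grasp_force: 30.0
```

Call:
drive_tool(
  deltas="60 0 0 0 0; 60 0 0 0 0; 60 0 0 0 0; 60 0 0 0 0; 60 0 0 40 0; 60 0 0 80 0; 60 -50 0 80 0; 87 -100 5 80 0; 87 -150 10 70 0; 87 -200 10 60 0; 87 -200 10 60 0; 87 -200 10 60 0",
)

```text
time_s: 6.9
position: [0.4015, -0.1325, 0.2528]
tcp_rot: [[-0.998, 0.058, 0.0], [0.058, 0.998, -0.0], [-0.0, -0.0, -1.0]]
force: [1.6, -0.4, 0.4]
opening: 0.981
grasp_force: 0.0
```

```bash
python3 - <<'E'
from h import *
m=imaging.camera_model("wrist"); im=imaging.capture("wrist"); cv2.imwrite("pics/w3.png",cv2.resize(im[160:340,200:440,::-1],None,fx=3,fy=3,interpolation=cv2.INTER_CUBIC)); cv2.imwrite("pics/w3f.png",im[:,:,::-1]); np.save("w3T.npy",m["T"])
print(bot.read_state()["position"])
E
```

```text
[ 0.40351551 -0.13344857  0.25338132]
```

View pics/w3.png

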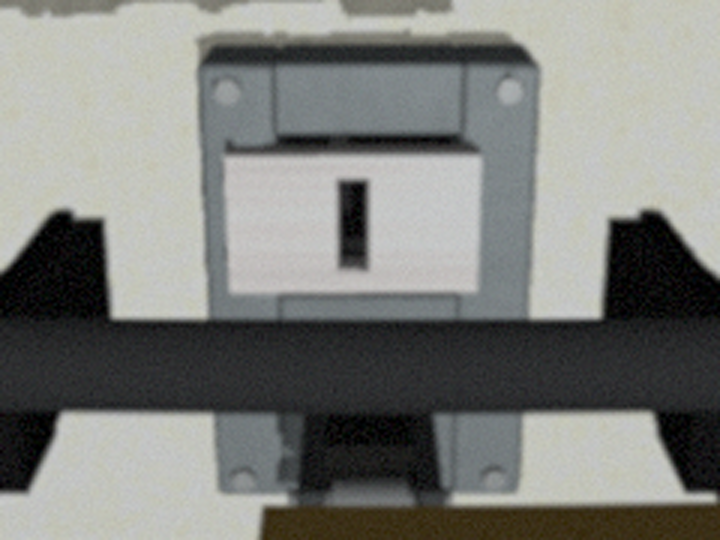

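The bar is off the plate. The plate's corners in the crop are (225,150), (480,152), (480,296) and (232,293), and the slot is centred at crop (353,225), which is full-image (317.7,235).

```bash
python3 - <<'E'
from h import *
m=imaging.camera_model("wrist"); m["T"]=np.load("w3T.npy"); im=cv2.imread("pics/w3f.png")[:,:,::-1].copy()
g=im.min(2); s=np.zeros_like(g); s[200:268,270:365]=(g[200:268,270:365]>150)*255
s=cv2.morphologyEx(s,cv2.MORPH_OPEN,np.ones((5,5)))
print("plate",rect(m,biggest(s),.052))
d=np.zeros_like(g); d[215:255,305:330]=(g[215:255,305:330]<95)*255
print("slot",rect(m,biggest(d),.052))
P=lambda l:onplane(m,[(200+a/3,160+b/3) for a,b in l],.052).round(4).tolist()
print(P([(353,180),(353,270),(353,225)]),P([(225,152),(480,152),(480,296),(230,296)]))
# stand edges
print(onplane(m,[(200+204/3,160+150/3),(200+536/3,160+150/3),(200+213/3,160+300/3),(200+529/3,160+300/3)],.04).round(4).tolist())
im=imaging.capture("side"); cv2.imwrite("pics/s1.png",cv2.resize(im[90:270,250:430,::-1],None,fx=3,fy=3))
E
```

```text
plate [ 475.1 -138.4   96.6   55.    86.6]
slot [ 474.1 -138.6    9.2   34.1   86.7]
[[0.4571, -0.1368], [0.4937, -0.139], [0.4752, -0.1379]] [[0.4434, -0.1836], [0.4489, -0.0891], [0.5076, -0.0905], [0.5019, -0.1872]]
[[0.4459, -0.1934], [0.4534, -0.0663], [0.509, -0.1962], [0.5165, -0.0696]]
```

View pics/s1.png

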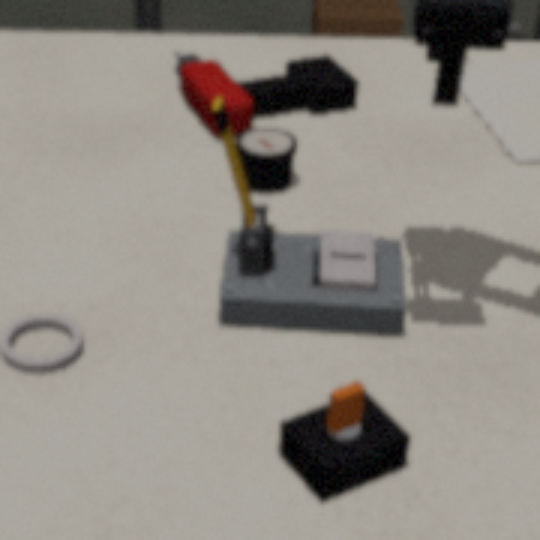

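The bar leans past upright at crop (235,160), so step 1 is done. The slot centre is about (474.8,-138.2) mm at yaw -3.3°. Next I'll look at the bolt with the tool aligned to its handle.

Call:
drive_tool(
  deltas="87 32 50 0 0.13; 87 32 100 0 0.26; 87 32 150 0 0.39; 87 32 200 0 0.52; 87 32 216 0 0.63; 87 32 216 0 0.63; 87 32 216 0 0.63; 87 32 216 0 0.63",
)

```text
time_s: 7.8
position: [0.4358, 0.0828, 0.2527]
tcp_rot: [[-0.841, -0.541, 0.001], [-0.541, 0.841, -0.001], [-0.001, -0.001, -1.0]]
force: [0.4, -0.4, 0.1]
opening: 1.0
grasp_force: 0.0
```

```bash
python3 - <<'E'
from h import *
m=imaging.camera_model("wrist"); im=imaging.capture("wrist"); cv2.imwrite("pics/w4.png",cv2.resize(im[150:310,220:420,::-1],None,fx=3,fy=3,interpolation=cv2.INTER_CUBIC)); np.save("w4T.npy",m["T"]); cv2.imwrite("pics/w4f.png",im[:,:,::-1])
s=bot.read_state();print(s["position"],s["tcp_rot"].round(3))
c=biggest(mask(im,(5,130,60),(20,255,255)));print(c.reshape(-1,2).min(0),c.reshape(-1,2).max(0),rect(m,c,.087))
E
```

```text
[0.4355051  0.082527   0.25263609] [[-0.841 -0.54   0.001]
 [-0.54   0.841 -0.   ]
 [-0.    -0.001 -1.   ]]
[314 218] [326 257] [488.  117.2  43.2  12.5  32.8]
```

View pics/w4.png

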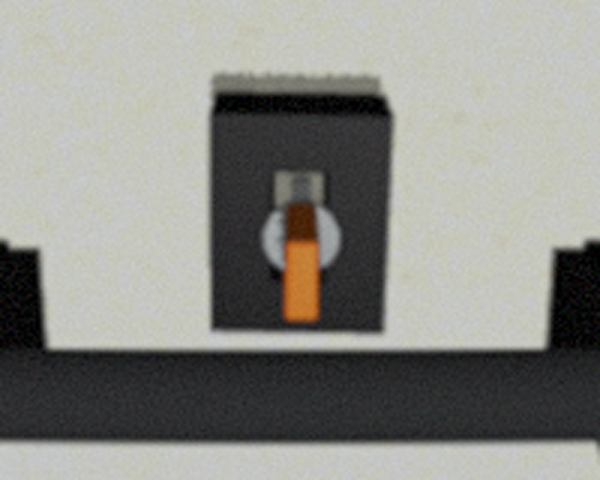

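The handle's top face spans crop rows 240–321 and columns 283–320. The collar is centred at crop (302,238). The handle is aligned with the tool.

```bash
python3 - <<'E'
from h import *
m=imaging.camera_model("wrist"); m["T"]=np.load("w4T.npy")
P=lambda l,z:onplane(m,[(220+a/3,150+b/3) for a,b in l],z).round(4).tolist()
print(P([(301,240),(302,321),(301.5,281)],.087),P([(302,238)],.045),P([(211,112),(391,112),(384,330),(211,330)],.04), np.mean(P([(211,112),(391,112),(384,330),(211,330)],.04),0))
E
```

```text
[[0.4806, 0.1128], [0.5058, 0.1294], [0.4932, 0.1211]] [[0.4932, 0.1216]] [[0.4709, 0.0665], [0.4343, 0.1234], [0.5101, 0.1716], [0.5476, 0.1134]] [0.490725 0.118725]
```

Call:
drive_tool(
  deltas="60 30 20 0 0; 60 58 39 -20 0; 60 58 39 -60 0; 60 58 39 -110 0; 60 58 39 -150 0; 60 58 39 -180 0; 60 58 39 -201 0; 60 58 39 -201 0; 2 58 39 -201 0; 2 58 39 -201 0; 2 58 39 -201 0; 2 58 39 -201 0",
)

```text
time_s: 9.05
position: [0.4934, 0.1225, 0.0527]
tcp_rot: [[-0.84, -0.542, 0.002], [-0.542, 0.84, 0.0], [-0.002, -0.001, -1.0]]
force: [0.8, -0.1, 0.1]
opening: 0.41
grasp_force: 0.0
```

Call:
drive_tool(
  deltas="2 0 0 0 0; 2 0 0 0 0; 2 0 0 0 0; 2 0 0 0 0; 2 0 0 0 0",
)

```text
time_s: 9.55
position: [0.4926, 0.1226, 0.0517]
tcp_rot: [[-0.84, -0.542, 0.0], [-0.542, 0.84, 0.0], [-0.0, -0.0, -1.0]]
force: [0.2, -0.0, 2.9]
opening: 0.133
grasp_force: 30.0
```

Call:
drive_tool(
  deltas="2 0 0 40 0; 2 0 0 80 0; 2 -5 -40 90 -0.13; 2 -10 -90 90 -0.26; 2 -15 -140 90 -0.39; 2 -18 -190 90 -0.52; 2 -18 -230 90 -0.63; 2 -18 -261 90 -0.63; 2 -18 -261 90 -0.63; 2 -18 -261 90 -0.63; 2 -18 -261 90 -0.63",
)

```text
time_s: 10.65
position: [0.4738, -0.1371, 0.1412]
tcp_rot: [[-0.998, 0.056, -0.002], [0.056, 0.998, 0.001], [0.002, 0.001, -1.0]]
force: [-0.3, -0.2, -0.3]
opening: 0.136
grasp_force: 30.0
```

```bash
python3 - <<'E'
from h import *
m=imaging.camera_model("wrist"); im=imaging.capture("wrist"); cv2.imwrite("pics/w5.png",cv2.resize(im[150:350,200:440,::-1],None,fx=3,fy=3,interpolation=cv2.INTER_CUBIC)); np.save("w5T.npy",m["T"])
s=bot.read_state();print(s["position"],s["tcp_rot"].round(3),s["opening"],s["force"])
E
```

```text
[ 0.4739895  -0.13693388  0.14129782] [[-0.998  0.055 -0.001]
 [ 0.055  0.998  0.001]
 [ 0.001  0.001 -1.   ]] 0.13852073203131965 [-0.04972145  0.750066   -0.62453323]
```

View pics/w5.png

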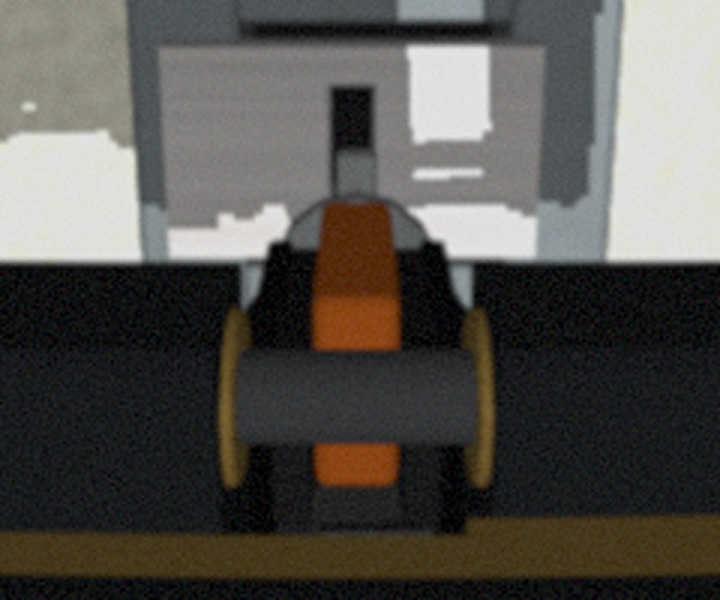

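The slot's -x end is at crop (352,88), with columns 331–374. The head's -x end shows at crop (356,150), with columns 337–376, so it's nearly lined up.

```bash
python3 - <<'E'
from h import *
m=imaging.camera_model("wrist"); m["T"]=np.load("w5T.npy")
P=lambda l,z:onplane(m,[(200+a/3,150+b/3) for a,b in l],z).round(4).tolist()
print("slot end",P([(331,88),(352,88),(374,88),(353,140)],.052),"head end bottom edge L,mid,R",P([(337,150),(356,150),(376,150)],.106), "plate edges",P([(160,45),(545,45),(352,45)],.052))
E
```

```text
slot end [[0.4573, -0.1422], [0.4576, -0.137], [0.4579, -0.1315], [0.4711, -0.1375]] head end bottom edge L,mid,R [[0.4581, -0.1399], [0.4583, -0.1361], [0.4585, -0.1321]] plate edges [[0.444, -0.1839], [0.4494, -0.0885], [0.4467, -0.1363]]
```

Call:
drive_tool(
  deltas="2 1 -1 -15 0; 2 1 -1 -30 0; 2 1 -1 -40 0; 2 1 -1 -46 0; 2 1 -1 -50 0; 2 1 -1 -53 0; 2 1 -1 -56 0; 2 1 -1 -58 0; 2 1 -1 -60 0; 2 1 -1 -60 0",
)

```text
time_s: 11.7
position: [0.4755, -0.1395, 0.0815]
tcp_rot: [[-0.998, 0.057, -0.0], [0.057, 0.998, 0.0], [0.0, 0.0, -1.0]]
force: [0.2, 0.6, -0.1]
opening: 0.139
grasp_force: 30.0
```

Call:
drive_tool(
  deltas="2 0 0 -4 0; 2 0 0 -7 0; 2 0 0 -10 0; 2 0 0 -13 0; 2 0 0 -15 0; 2 0 0 -16 0; 2 0 0 -17 0; 2 0 0 -17 0; 2 0 0 -17 0",
)

```text
time_s: 12.6
position: [0.4756, -0.1395, 0.0646]
tcp_rot: [[-0.998, 0.057, 0.0], [0.057, 0.998, -0.0], [-0.0, -0.0, -1.0]]
force: [-0.1, 0.3, -1.2]
opening: 0.137
grasp_force: 30.0
```

Call:
drive_tool(
  deltas="2 0 0 0 -0.14; 2 0 0 0 -0.28; 2 0 0 0 -0.42; 2 0 0 0 -0.56; 2 0 0 0 -0.7; 2 0 0 0 -0.84; 2 0 0 0 -0.98; 2 0 0 0 -1.12; 2 0 0 0 -1.26; 2 0 0 0 -1.4; 2 0 0 0 -1.5; 2 0 0 0 -1.57",
)

```text
time_s: 13.8
position: [0.4757, -0.1395, 0.0647]
tcp_rot: [[0.059, 0.998, 0.0], [0.998, -0.059, -0.0], [-0.0, 0.0, -1.0]]
force: [1.0, 0.6, -0.6]
opening: 0.137
grasp_force: 30.0
```

Call:
drive_tool(
  deltas="2 0 0 -1 0; 2 0 0 -1 0; 2 0 0 -1 0; 20 0 0 -1 0; 30 0 0 -1 0; 30 0 0 -1 0; 30 0 0 -1 0; 30 0 0 -1 0",
)

```text
time_s: 14.6
position: [0.4755, -0.1394, 0.0635]
tcp_rot: [[0.056, 0.998, -0.0], [0.998, -0.056, 0.0], [0.0, -0.0, -1.0]]
force: [-0.1, -0.2, 0.7]
opening: 0.338
grasp_force: 0.0
```

Released. Now I'll retreat straight up and check.

Call:
drive_tool(
  deltas="35 0 0 0 0; 35 0 0 15 0; 35 0 0 40 0; 35 -5 0 80 0; 35 -20 20 110 0; 35 -40 60 120 0; 35 -60 100 130 0; 35 -70 140 140 0; 35 -70 140 140 0; 35 -70 140 140 0; 35 -70 140 140 0",
)

```text
time_s: 15.7
position: [0.4064, -0.0003, 0.2035]
tcp_rot: [[0.056, 0.998, 0.001], [0.998, -0.056, -0.001], [-0.001, 0.001, -1.0]]
force: [0.9, -0.3, -0.5]
opening: 0.408
grasp_force: 0.0
```

```bash
python3 - <<'E'
from h import *
a=imaging.capture("top")[190:310,310:430]; b=imaging.capture("side")[130:250,300:420]
cv2.imwrite("pics/f.png",cv2.resize(np.hstack([a,b])[:,:,::-1],None,fx=3.3,fy=3.3,interpolation=cv2.INTER_CUBIC))
s=bot.read_state();print(s["position"],s["force"])
E
```

```text
[ 0.40626764 -0.00056462  0.20326522] [ 0.1186593   0.12859798 -0.58049226]
```

View pics/f.png

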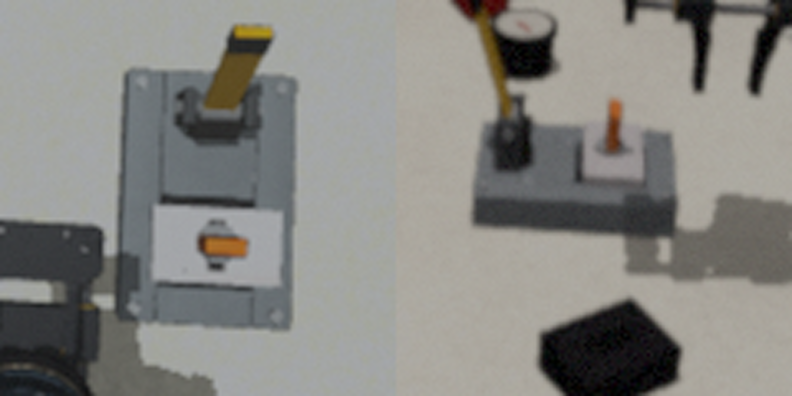

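The bolt is seated with its handle crosswise at (222,245), the bar is on its stop, and the gripper is clear. Handing in.

```bash
python3 -c "
from rig import bot
print(bot.hand_in())"
```

```text
the job is handed in; nothing more can be done
None
```

I handed the job in at about 16 s of the 64 s allowed: the last pictures show the stay bar leaning on its stop and the T-bolt seated in the anchor plate, turned a quarter turn and released, and no move went near the gauge, jar or bezel ring; hand-in returned no verdict.

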